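Open the specimen store's gate and hold it wide

TASK

Fit the loose pull handle fully down onto the square shaft on the specimen store's gate, then unlatch the gate: at each catch squeeze the sliding tab towards its fixed thumb rest as far as it goes, first at the catch beside the gate's hinge and then at the one farther from the hinge. Then, by the handle, swing the gate past its detent until it stands wide open, 75 degrees or more, and keep it gripped by the handle there, so that a colleague can reach in: the gate springs back when let go, and the program finishes while still holding it. Leave the flask, the beaker and the roll of tape on the bench where they are.

Things in the scene. Friction and masses are not known exactly. Their poses are not given: they have to be found in the camera images.
- handle_mid (a point): Centre of the loose black pull handle, which stands upright on the bench, 74 mm high; this point is 37 mm above its foot. Foot flange 34x34 mm (0 to 6 mm up), socket 26x26 mm (to 38 mm), then a flat wing grip 16 mm thick along x, 32 mm wide along y, 38 to 74 mm up: grip it there. Square bore from below, 15x15 mm, sides along x and y, 32 mm deep. z up. 0.06 to 0.13 kg.
- handle_foot (a point): The centre of the handle's underside, in the mouth of its square bore; same axes as handle_mid.
- shaft_base (a point): Foot of the upright square steel shaft near the gate's free edge: top of the shoulder on which the seated handle rests, 78 mm above the bench. Shaft 12x12 mm, sides along x and y, 26 mm high, the last 6 mm tapered to 7 mm. y: along the gate, free edge to hinge; x: into the store when shut; z up. 162 mm from the hinge axis, swings with the gate. Best with the handle's y along this y, either way.
- gate_hinge (a point): Point on the gate's vertical hinge axis, 78 mm above the bench, at the left-hand front of the store (seen from the robot); the gate's free edge is on the right. Axes as shaft_base.
- gate (a joint): Gate angle in rad: 0 shut, grows as the free edge swings out towards the robot (clockwise from above), stop at 1.5. A spring of 0.07 to 0.25 N m pulls it shut; between about 0.45 and 0.85 rad it must be pulled over a spring-ball detent (some 2 to 5 N at the handle). Locked until both catches are squeezed.
- catch_a_mid (a point): First catch, beside the hinge, on the store's front header: two upright tabs, 22 mm wide (x), 8 mm thick (y), tops 121 mm and undersides 81 mm above the bench. The point: middle between the squeezed tabs, 104 mm up. y: along the shut gate, free edge to hinge; x: into the store. Outer face of the fixed rest: 11 mm to +y; of the sliding tab: 25 mm to -y when latched, 11 mm when squeezed.
- catch_a (a joint): First catch's slide in m: 0 to 0.002 latched at the start, stop at 0.014 fully squeezed (a 6 mm gap then remains between tab and rest); needs 4 to 5 N and stays where it is left. It frees the gate from 0.011 on.
- rest_a: The first catch's fixed thumb rest; origin at its foot, 74 mm above the bench.
- catch_b_mid (a point): Second catch, farther from the hinge, 68 mm from the first towards the free edge: the same shapes, sizes, axes and meaning as catch_a_mid.
- catch_b (a joint): Second catch's slide, the same as catch_a. It may be moved only after catch_a has been squeezed.
- rest_b: The second catch's fixed thumb rest; origin at its foot, 74 mm above the bench.
- handle: The pull handle as a body; origin at the centre of its underside, axes as handle_mid.
- store: The specimen store, fixed to the bench: barred gate in front, clear walls and roof, 208 mm wide (y), 74 mm high, base plate 200 mm deep that reaches 60 mm in front of the gate, dishes and a small beaker inside. Origin on the bench, 70 mm behind the gate's plane, half-way along its width; x points into the store.
- flask_125: Bystander: conical flask, 67 mm wide, 112 mm high, origin under its centre.
- beaker_250: Bystander: beaker, 72 mm wide, 95 mm high, origin under its centre.
- tape_roll: Bystander: roll of tape lying flat, 80 mm wide, 18 mm high, origin under its centre.
Things that resemble listed ones, but are neither listed nor needed, are in the scene too. What is shaped like the handle but purple is not meant.

How it is judged:
By the outcome, as a careful person would: the job done as asked, in the order asked, and still so for the second after the job is handed in, while the arm keeps its last pose, push and grip.
It also fails if it takes over 72 s, if anything falls off the work surface, if the arm or the gripper's body presses on something with over 40 N, if the wrist force passes 120 N, or if a joint passes its speed limit or range.

ROBOT

A 6-joint arm with a two-finger parallel gripper is mounted at the origin on a cart in front of the work surface, level with it; the furniture and walls round the work are solid. World frame = base frame: x ahead of the robot, y to its left, z up, the work surface at z = 0. Lengths are in m, angles in rad, forces in N, time in s.
With the tool pointing down it reaches from about 0.425 to 0.95 m from the base axis. Payload 3.5 kg.
Tool frame: the origin (TCP) lies on the centre line of the jaws, within the pads' length; the fingertips stand 14 mm ahead of it and the grasp point (between the pads) lies 5 mm behind it (tips_ahead is the distance from the TCP to the fingertips, in m); y points along the fingers, z is the direction in which the jaws open and shut, and the axes are right-handed (so a half turn about y gives the same grasp; the last joint's range is limited). The gripper opens to 85 mm and grips with 20 to 120 N. Pads are 22 mm wide; open, the fingers measure 114 mm over their backs; the gripper's body (76 mm by 85 mm) begins 54 mm behind the grasp point. The pads swing forward as they close: fully open they stand 13 mm farther back than shut.
Start: joints at [-1.377, 0.286, 1.577, -0, 1.279, -0.15], TCP at [0.228, -0.635, 0.245] pointing down, gripper open.
Joint ranges: [-2.77, 2.77], [-0.9, 2.22], [0.21, 2.48], [-1.53, 4.67], [0.24, 2.81], [-2.84, 2.84]. Speed limits (rad/s): [2.79, 2.79, 3.14, 3.14, 3.14, 3.14].

INTERFACE

Orientations are given as a unit quaternion [x, y, z, w].
In Python, from plant import get_state, read_camera, sign_off, tips_ahead gives the robot as it stands.
- The arm moves only by the tool send_rows, never from a script. Its argument "plan" is a list of rows, each a list of 2 entries, a list of its own where there are three numbers: the shift along the tool's x, y, z in units of 12 cm (1.0 is 12 cm), then the turn, a rotation vector about the tool's x, y, z in units of 360 degrees (1.0 is 360 degrees). In form: [[[tx, ty, tz], [rx, ry, rz]], ...]. A call has 1 to 12 rows; each row shifts and turns the commanded pose from where the row before left it, along the tool's axes as they then stand; what a row does not reach is not made up. A row lasts 1/10 s, in which the tool goes at most 50 mm and 8.59 degrees, less where a joint would pass 70% of its speed; a pose out of reach is approached as far as the arm can. A call with a number of a shift or a turn outside -1 to 1 is refused whole. A call with a gripper value outside its range is refused whole. "gripper" is the closure, from 0 (fully open) to 1 (shut), set as the call begins (left out, the last holds). The fingers move at their own pace and stop on an object; "grip_force" is the grip in N (left out, the last holds). Time passes only in rows, so rows that do not move let the fingers close. It gives the time, the measured TCP pose, the force and the opening at its end, in the units of the state.
- get_state(): the state, without advancing time (a new reading comes with each control period).
- read_camera(name): name is "scene" or "top" or "wrist"; returns a dict with "img" (420x560x3 uint8, blue, green, red), "fx", "fy", "cx", "cy" (pixels), "D" ([k1, k2, p1, p2, k3] as OpenCV has them; the pictures are not rectified), "world_from_camera" (4x4, takes a point from camera to world coordinates); the wrist camera has in their place "mount" (4x4, takes a point from camera to tool coordinates, whose origin is the TCP and whose axes are the tool frame's). Camera axes: x right, y down, z forward; pixel columns grow to the right and rows downward; lengths in m; the calibration is good to about 2 mm. A picture is of the moment at which its call begins: read the wrist's pose just before it. There is no depth.
- sign_off(): hands the job in, once; it reports no verdict.
The state is a dict: "time": time; "qpos": joint angles; "dq": joint speeds; "joint_efforts": joint torques, N m; "eef_pos": TCP position; "tcp_rot": TCP orientation; "contact_force": force on the tool from outside, world axes, zero at the start; "wrist_torque": the same for the moment, N m; "opening": opening from 0.0 (shut) to 1.0 (fully open).
Only numpy, scipy, OpenCV 4.12 (cv2) and the standard library are available. Lean on these libraries where they do the work, as an engineer would, in place of code of your own. Each camera call takes 0.05 s, during which the arm holds its last target. There are 200 camera calls.

## Working session

There is one attempt and no reset: what is moved stays moved. The work goes in short steps, Python scripts to look and compute and a tool call to move; the robot and the scene stay as the last step left them, time stands still between calls to the robot, and variables do not carry over. Pictures are saved under pics/ and viewed, about 8 in all and at most 12, crops included, and the job is handed in when it is done.

Besides the shell and the picture viewer there is one more tool, called after "Request:" by a JSON object that holds its "name" and its "arguments". send_rows: Moves the arm, as the interface text tells. Its arguments: {"type":"object","properties":{"plan":{"type":"array"},"gripper":{"type":"number"},"grip_force":{"type":"number"}},"required":["plan"]}

```bash
mkdir -p pics; cat > h.py <<'E'
import numpy as np, cv2
from scipy.spatial.transform import Rotation as R
from plant import get_state, read_camera, sign_off, tips_ahead
def save(n,f):
    s=get_state(); c=read_camera(n); cv2.imwrite(f,c['img'])
    if 'mount' in c:
        T=np.eye(4);T[:3,:3]=R.from_quat(s['tcp_rot']).as_matrix();T[:3,3]=s['eef_pos'];c['world_from_camera']=T@np.array(c['mount'])
    c={k:(np.array(v)) for k,v in c.items()}
    np.savez(f[:-4],**c); return c
def load(f): return dict(np.load(f[:-4]+'.npz'))
def K(c): return np.array([[c['fx'],0,c['cx']],[0,c['fy'],c['cy']],[0,0,1.]])
def ray(c,u,v):
    p=cv2.undistortPoints(np.array([[[u,v]]],float),K(c),c['D'])[0,0]
    T=c['world_from_camera']; return T[:3,3],T[:3,:3]@np.array([p[0],p[1],1])
def atz(c,u,v,z):
    o,d=ray(c,u,v); return o+d*(z-o[2])/d[2]
def tri(*a):
    A=np.zeros((3,3));b=np.zeros(3)
    for c,u,v in a:
        o,d=ray(c,u,v);d=d/np.linalg.norm(d);P=np.eye(3)-np.outer(d,d);A+=P;b+=P@o
    x=np.linalg.solve(A,b); return x
def proj(c,X):
    T=np.linalg.inv(c['world_from_camera'])
    return cv2.projectPoints(np.atleast_2d(np.array(X,float)),cv2.Rodrigues(T[:3,:3])[0],T[:3,3],K(c),c['D'])[0][:,0]
E
python3 - <<'E'
from h import *
print(get_state(),tips_ahead)
a=save('scene','pics/s0.png');b=save('top','pics/t0.png')
for c in(a,b): print(c['fx'],c['world_from_camera'].round(3))
E
```

```text
{'time': 0.0, 'qpos': array([-1.37700631e+00,  2.87181941e-01,  1.57816494e+00, -1.45222624e-05,
        1.27860187e+00, -1.49996313e-01]), 'dq': array([ 4.29470593e-05,  1.38166482e-04,  2.55509104e-05, -1.10933047e-03,
        3.04034860e-04,  1.70542138e-03]), 'joint_efforts': array([ 2.96744065e-04, -4.05983591e+01, -2.92620850e+01, -1.72602759e-04,
        5.74538775e-03,  1.28985343e-05]), 'eef_pos': array([ 0.22741793, -0.63487729,  0.24394282]), 'tcp_rot': array([-0.12097368,  0.6975179 , -0.69585251,  0.12092737]), 'contact_force': array([ 0.16637921, -0.03227743, -0.12873788]), 'wrist_torque': array([-0.0359181 , -0.00508551, -0.00361132]), 'opening': 1.0029040953783461} 0.014
485.84258651722575 [[-0.489 -0.569  0.661 -0.331]
 [-0.872  0.299 -0.387  0.33 ]
 [ 0.022 -0.766 -0.642  0.931]
 [ 0.     0.     0.     1.   ]]
511.5423346410031 [[ 1.000e-03 -9.900e-01  1.440e-01  3.270e-01]
 [-1.000e+00 -2.000e-03 -2.000e-03 -1.640e-01]
 [ 2.000e-03 -1.440e-01 -9.900e-01  1.284e+00]
 [ 0.000e+00  0.000e+00  0.000e+00  1.000e+00]]
```

View pics/s0.png

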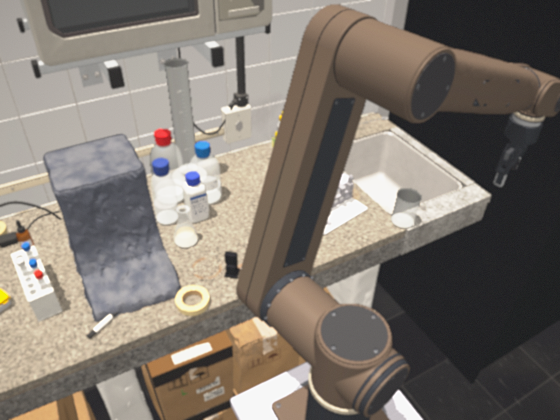

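View pics/t0.png

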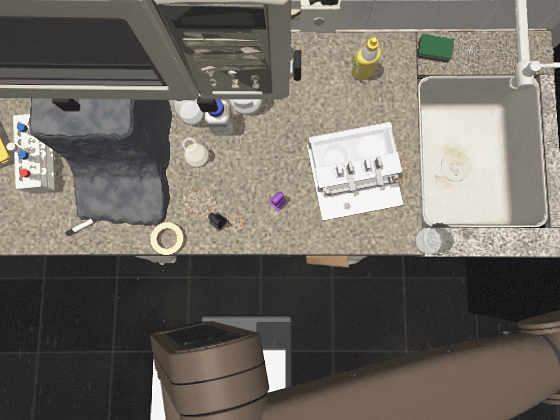

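Top view: black handle at (217,220), purple look-alike at (279,200), store at (355,170) with two catches at about (345,170) and (375,165), flask (196,152), tape (167,238), beaker (430,238). In the scene view the black handle is at (231,264). I pick the black one and check it close up.

```bash
python3 - <<'E'
from h import *
i=cv2.imread('pics/t0.png')
a=cv2.resize(i[115:225,300:410],(600,600),interpolation=cv2.INTER_CUBIC)
b=cv2.resize(i[195:245,195:245],(200,200),interpolation=cv2.INTER_CUBIC)
s=cv2.imread('pics/s0.png')[240:290,206:256]
s=cv2.resize(s,(200,200),interpolation=cv2.INTER_CUBIC)
o=np.zeros((600,800,3),np.uint8);o[:,:600]=a;o[:200,600:]=b;o[200:400,600:]=s
cv2.imwrite('pics/c0.png',o)
E
```

```text
(no output)
```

View pics/c0.png

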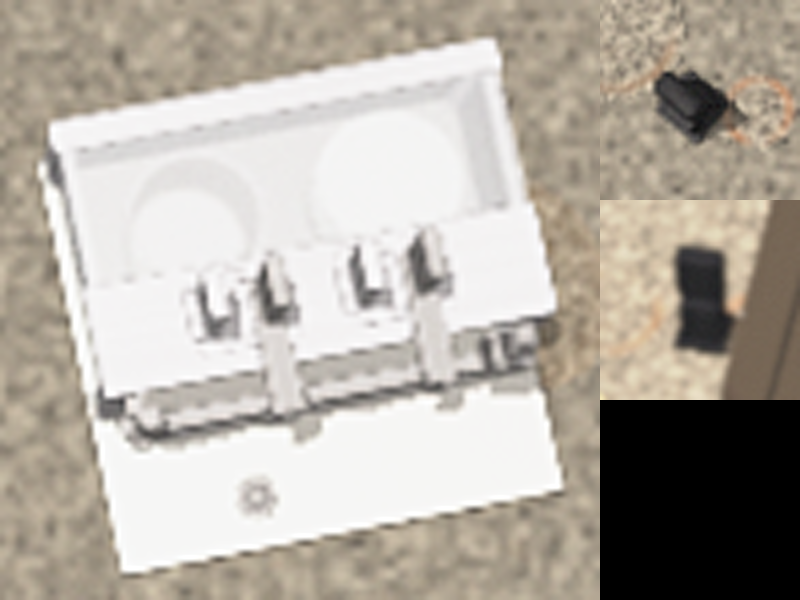

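The crop confirms the upright black handle (flange + wing), turned about 30-40°. It also shows the store with the catch pairs at crop (215,310)/(275,290) and (370,280)/(430,265), and the shaft region near (510,345). First estimates, then a wrist look.

```bash
python3 - <<'E'
from h import *
t=load('pics/t0.png');s=load('pics/s0.png')
f=lambda x,y:(300+x/5.4545,115+y/5.4545)
L=atz(t,*f(125,573),.004);Rr=atz(t,*f(562,489),.004)
print(L,Rr,np.linalg.norm(L-Rr))
yv=(L-Rr)/np.linalg.norm(L-Rr);xv=np.array([yv[1],-yv[0],0]);
th=np.arctan2(yv[1],yv[0]);print('store yaw(x axis)',np.degrees(np.arctan2(xv[1],xv[0])))
m=(L+Rr)/2;org=m+xv*.13;print('org',org,'gateplane mid',m+.06*xv)
for n,p in dict(ra=(215,310),ta=(275,290),rb=(370,285),tb=(430,260)).items():
    P=atz(t,*f(*p),.121);print(n,P,'local',(P-org)@xv,(P-org)@yv)
P=atz(t,*f(515,345),.104);print('shaft top',P,(P-org)@xv,(P-org)@yv)
g=lambda x,y:(195+x/4,195+y/4)
P=atz(t,*g(82,97),.074);print('handle top',P,atz(t,*g(95,110),.03))
for n,c in (('scene',s),):
  print(tri((t,*g(82,97)),(s,206+98/4,240+50/4)))
c=read_camera('wrist');print(np.array(c['mount']).round(3),c['fx'],c['cx'],c['cy'],c['D'])
print(R.from_quat(get_state()['tcp_rot']).as_matrix().round(3))
E
```

```text
[ 0.46553842 -0.25195881  0.004     ] [ 0.50501932 -0.45420831  0.004     ] 0.20606698145343516
store yaw(x axis) 11.045738702402055
org [ 0.61287056 -0.32817653  0.004     ] gateplane mid [ 0.54416735 -0.34158801  0.004     ]
ra [ 0.56522731 -0.28301895  0.121     ] local -0.038108783614764954 0.05344910383338304
ta [ 0.57392124 -0.30860977  0.121     ] local -0.034478921315038775 0.026666673335819697
rb [ 0.57613098 -0.34896936  0.121     ] local -0.04004272008715343 -0.013368606284628432
tb [ 0.58700188 -0.3746587   0.121     ] local -0.03429509823859678 -0.040664820122415186
shaft top [ 0.55352655 -0.41330234  0.104     ] -0.07455411322477591 -0.0721789473160629
handle top [0.45947415 0.0081418  0.074     ] [0.45626786 0.00623141 0.03      ]
[0.46010474 0.00921183 0.07651216]
[[ 0.001  0.957  0.29  -0.073]
 [ 0.    -0.29   0.957 -0.128]
 [ 1.    -0.001 -0.    -0.001]
 [ 0.     0.     0.     1.   ]] 305.7353696398971 276.1665805603426 213.28671368718463 [-0.02788497  0.          0.          0.          0.        ]
[[-0.941 -0.     0.337]
 [-0.337  0.002 -0.941]
 [-0.    -1.    -0.002]]
```

Request:
{"name": "send_rows", "arguments": {"plan": [[[-0.311, 0.012, -0.123], [0, 0, 0]], [[-0.311, 0.012, -0.123], [0, 0, 0]], [[-0.311, 0.012, -0.123], [0, 0, 0]], [[-0.311, 0.012, -0.123], [0, 0, 0]], [[-0.311, 0.012, -0.123], [0, 0, 0]], [[-0.311, 0.012, -0.123], [0, 0, 0]], [[-0.311, 0.012, -0.123], [0, 0, 0]], [[-0.311, 0.012, -0.123], [0, 0, 0]], [[-0.311, 0.012, -0.123], [0, 0, 0]], [[-0.311, 0.012, -0.123], [0, 0, 0]], [[0, 0, 0], [0, 0, 0]], [[0, 0, 0], [0, 0, 0]]]}}

```text
time: 1.35
eef_pos: [0.5294, -0.3699, 0.2304]
tcp_rot: [-0.122, 0.697, -0.696, 0.121]
contact_force: [0.7, 0.6, -0.0]
opening: 1.003
```

```bash
python3 - <<'E'
from h import *
c=save('wrist','pics/w1.png');s=get_state();print(s['eef_pos'],s['qpos'],s['contact_force'])
E
```

```text
[ 0.52884963 -0.37075189  0.23052551] [-7.68102666e-01  2.35332771e-01  1.66595150e+00 -5.66445112e-04
  1.24104820e+00  4.58568915e-01] [-0.22212698 -0.33196012 -0.26497303]
```

View pics/w1.png

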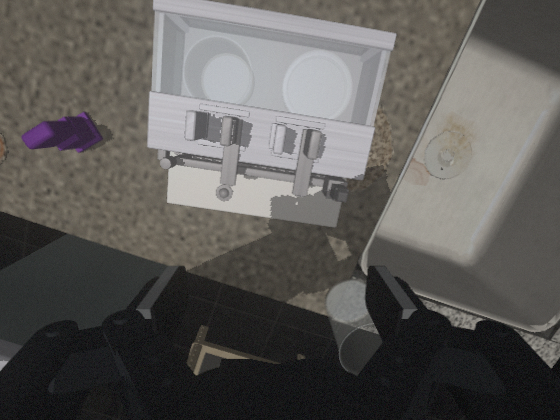

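Wrist view: catch A tabs at (193,125)/(230,130), B at (280,138)/(312,143), shaft near (337,187), hinge knob near (167,160). Enlarging.

```bash
python3 - <<'E'
from h import *
i=cv2.imread('pics/w1.png')
a=cv2.resize(i[95:210,155:375],(792,414),interpolation=cv2.INTER_CUBIC)  # x3.6
b=cv2.resize(i[170:205,315:365],(250,175),interpolation=cv2.INTER_CUBIC)#x5
o=np.zeros((595,800,3),np.uint8);o[:414,:792]=a;o[420:595,:250]=b
o[420:595,300:550]=cv2.resize(i[140:175,150:200],(250,175),interpolation=cv2.INTER_CUBIC)
o=np.clip(o*1.3,0,255).astype(np.uint8)
cv2.imwrite('pics/c1.png',o)
E
```

```text
(no output)
```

View pics/c1.png

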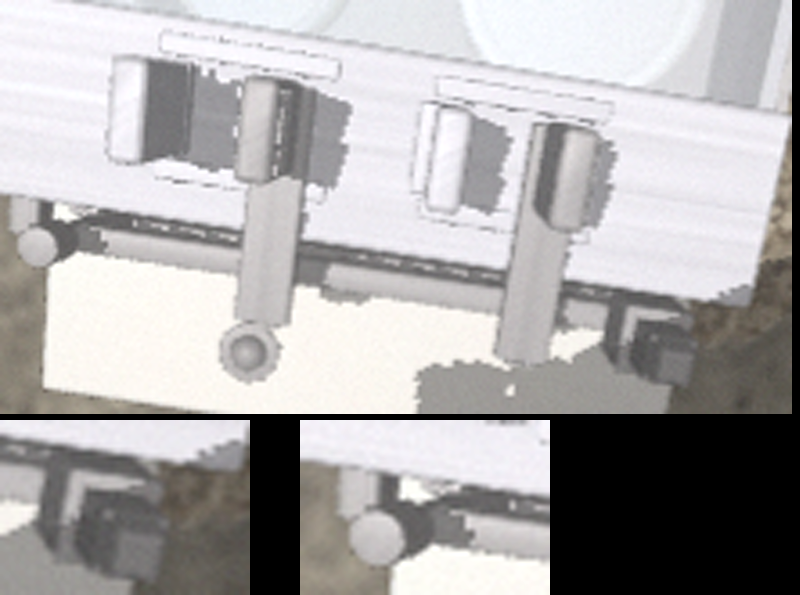

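```bash
cat > m1.py <<'E'
from h import *
w=load('pics/w1.png');t=load('pics/t0.png')
f=lambda x,y:(155+x/3.6,95+y/3.6)
th=np.radians(11.05);xv=np.array([np.cos(th),np.sin(th),0]);yv=np.array([-xv[1],xv[0],0]);org=np.array([.6129,-.3282,0])
def loc(P): return ((P-org)@xv*1e3).round(1),((P-org)@yv*1e3).round(1)
for n,p,z in (('ra',(128,108),.121),('ta',(262,128),.121),('rb',(452,158),.121),('tb',(575,178),.121),('bL',(42,388),.004)):
    P=atz(w,*f(*p),z);print(n,P.round(4),loc(P))
for z in(.098,.104):
    P=atz(w,342.6,196.4,z);print('sh',z,P.round(4),loc(P))
for z in(.078,.09): print('hinge',z,loc(atz(w,*f(38,246),z)))
g=lambda x,y:(300+x/5.4545,115+y/5.4545)
print('top-view proj of wrist shaft',proj(t,[atz(w,342.6,196.4,.104)]), 'I clicked',g(515,345))
E
python3 m1.py
```

```text
ra [ 0.5736 -0.2851  0.121 ] (np.float64(-30.3), np.float64(49.9))
ta [ 0.5791 -0.3126  0.121 ] (np.float64(-30.2), np.float64(21.8))
rb [ 0.5867 -0.352   0.121 ] (np.float64(-30.3), np.float64(-18.3))
tb [ 0.5916 -0.3779  0.121 ] (np.float64(-30.4), np.float64(-44.7))
bL [ 0.4646 -0.2522  0.004 ] (np.float64(-131.0), np.float64(103.0))
sh 0.098 [ 0.5579 -0.4207  0.098 ] (np.float64(-71.7), np.float64(-80.2))
sh 0.104 [ 0.5588 -0.4189  0.104 ] (np.float64(-70.5), np.float64(-78.7))
hinge 0.078 (np.float64(-69.9), np.float64(81.6))
hinge 0.09 (np.float64(-67.7), np.float64(77.5))
top-view proj of wrist shaft [[396.75510455 176.04339807]] I clicked (394.41745347877895, 178.25052708772574)
```

Request:
{"name": "send_rows", "arguments": {"plan": [[[-0.042, 0.025, -0.312], [0, 0, 0]], [[-0.042, 0.025, -0.312], [0, 0, 0]], [[-0.042, 0.025, -0.312], [0, 0, 0]], [[-0.042, 0.025, -0.312], [0, 0, 0]], [[-0.042, 0.025, -0.312], [0, 0, 0]], [[-0.042, 0.025, -0.312], [0, 0, 0]], [[-0.042, 0.025, -0.312], [0, 0, 0]], [[-0.042, 0.025, -0.312], [0, 0, 0]], [[-0.042, 0.025, -0.312], [0, 0, 0]], [[-0.042, 0.025, -0.312], [0, 0, 0]], [[0, 0, 0], [0, 0, 0]], [[0, 0, 0], [0, 0, 0]]]}}

```text
time: 2.6
eef_pos: [0.4503, -0.0019, 0.2011]
tcp_rot: [0.121, -0.696, 0.697, -0.121]
contact_force: [-0.8, -0.1, 0.6]
opening: 0.998
```

```bash
python3 - <<'E'
from h import *
c=save('wrist','pics/w2.png');s=get_state();print(s['eef_pos'],s['qpos'],R.from_quat(s['tcp_rot']).as_matrix().round(3))
p=proj(c,[[.459,.008,.074]])[0];print(p)
i=c['img'];x=int(np.clip(p[0],75,485));y=int(np.clip(p[1],75,345));print(x-75,y-75)
cv2.imwrite('pics/c2.png',np.hstack([cv2.resize(i[y-75:y+75,x-75:x+75],(600,600),interpolation=cv2.INTER_CUBIC),cv2.copyMakeBorder(cv2.resize(i,(200,150)),0,450,0,0,cv2.BORDER_CONSTANT)]))
E
```

```text
[ 0.45060223 -0.00245547  0.20125854] [-2.30965832e-01 -1.85232744e-01  2.15073510e+00 -6.41967804e-04
  1.17511386e+00  9.97465966e-01] [[-0.942  0.001  0.336]
 [-0.336 -0.001 -0.942]
 [-0.    -1.     0.001]]
[269.43263539 195.79684752]
194 120
```

View pics/c2.png

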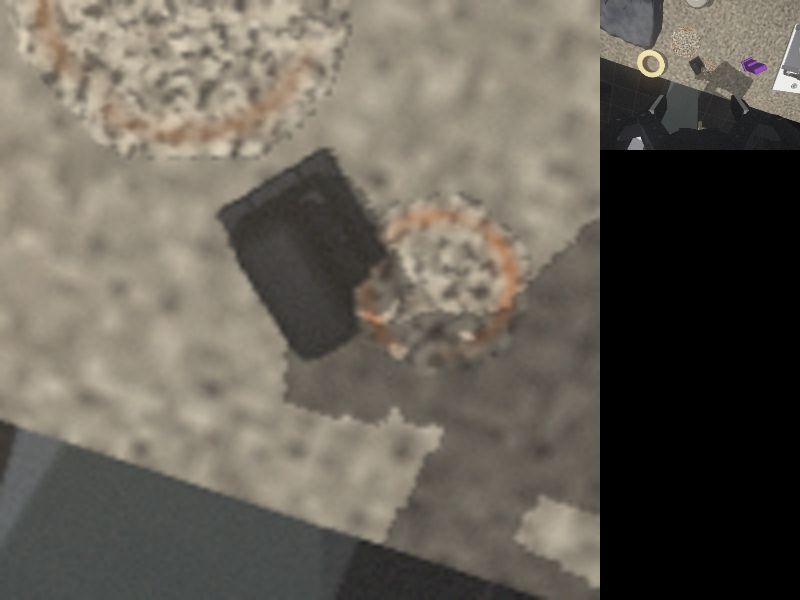

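```bash
python3 - <<'E'
from h import *
i=cv2.imread('pics/w2.png')[150:215,240:300]
o=cv2.resize(i,(600,650)[:2],interpolation=cv2.INTER_CUBIC)[:600]
o=np.clip((o.astype(float)-15)*3.5,0,255).astype(np.uint8);cv2.imwrite('pics/c3.png',o)
E
```

```text
(no output)
```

View pics/c3.png

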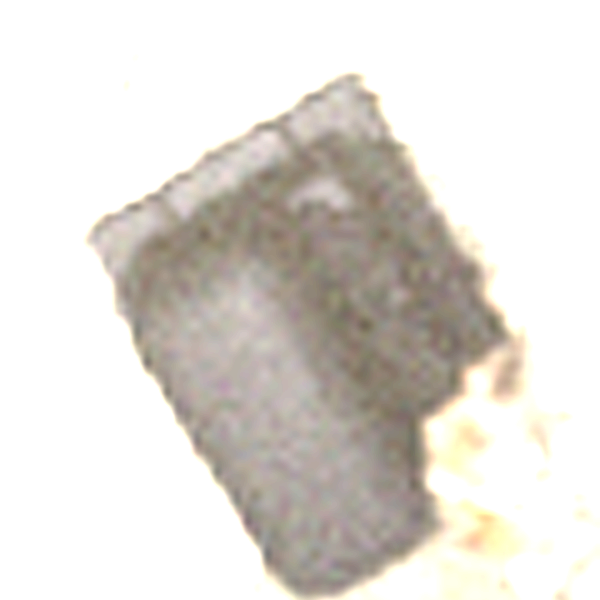

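```bash
python3 - <<'E'
from h import *
from scipy.optimize import least_squares
w=load('pics/w2.png')
f=lambda x,y:(240+x/10,150+y/(600/65*650/600)) 
pts=[((92,238),.006),((355,75),.006),((508,340),.006),((275,580),.074),((440,525),.074)]
W=[atz(w,*f(*p),z) for p,z in pts]
for p in W: print(p.round(4))
print(np.linalg.norm(W[0]-W[1]),np.linalg.norm(W[1]-W[2]),np.linalg.norm(W[3]-W[4]))
uv=np.array([f(*p) for p,_ in pts])
# wing long dir = image (-?) ; model local corners
def mod(q):
    c,s=np.cos(q[2]),np.sin(q[2]);Rm=np.array([[c,-s],[s,c]])
    # a = toward flange edge (92..355), i.e. +y local ; x local to the image left
    L=[(-17,17,6),(17,17,6),(17,-17,6),(-8,-16,74),(8,-16,74)]
    return np.array([np.r_[Rm@np.array(l[:2])*1e-3+q[:2],l[2]*1e-3] for l in L])
best=None
for a0 in np.arange(-3,3.2,.5):
    r=least_squares(lambda q:(proj(w,mod(q))-uv).ravel(),[.459,.008,a0])
    if best is None or r.cost<best.cost: best=r
print(best.x,np.degrees(best.x[2]),(proj(w,mod(best.x))-uv).round(1))
t=load('pics/t0.png');s=load('pics/s0.png')
top=[[*best.x[:2],.074],[*best.x[:2],0]];print(proj(t,top),proj(s,top))
E
```

```text
[0.4585 0.0321 0.006 ]
[0.4841 0.0115 0.006 ]
[ 0.463  -0.0134  0.006 ]
[0.4482 0.006  0.074 ]
[ 0.4576 -0.0058  0.074 ]
0.03282109837231375 0.032623964479218455 0.01509894239212639
[ 0.46190762  0.01078933 -0.72035989] -41.27358140137528 [[-1.9 -2.5]
 [-0.2 -1.9]
 [-0.1 -0.5]
 [ 1.   3.7]
 [ 0.7  0.5]]
[[214.40659201 218.23001258]
 [218.57616413 221.4941309 ]] [[230.32547233 253.09200557]
 [231.69995786 273.4144036 ]]
```

Handle ≈ (0.461, 0.010), x-axis at −41°. The image fit is only good to about 2 mm, so I'll first centre it with a gentle squeeze across its 32 mm width, then regrip across the 16 mm.

Request:
{"name": "send_rows", "arguments": {"plan": [[[-0.116, 0, -0.068], [0, 0, 0]], [[0, 0, 0], [0, 0.0188, 0]], [[0, 0, 0], [0, 0.0188, 0]], [[0, 0, 0], [0, 0.0188, 0]], [[0, 0, 0], [0, 0.0188, 0]], [[0, 0, 0], [0, 0.0188, 0]], [[0, 0, 0], [0, 0.0188, 0]], [[0, 0, 0], [0, 0.0188, 0]], [[0, 0, 0], [0, 0.0188, 0]], [[0, 0, 0], [0, 0.0188, 0]], [[0, 0, 0], [0, 0, 0]]], "grip_force": 20}}

```text
time: 3.75
eef_pos: [0.4613, 0.0093, 0.2012]
tcp_rot: [-0.25, -0.661, 0.662, 0.25]
contact_force: [0.5, 0.0, 0.2]
opening: 1.001
```

Request:
{"name": "send_rows", "arguments": {"plan": [[[0, 0.3, 0], [0, 0, 0]], [[0, 0.3, 0], [0, 0, 0]], [[0, 0.3, 0], [0, 0, 0]], [[0, 0.2, 0], [0, 0, 0]], [[0, 0.1, 0], [0, 0, 0]], [[0, 0, 0], [0, 0, 0]], [[0, 0, 0], [0, 0, 0]]]}}

```text
time: 4.45
eef_pos: [0.4618, 0.0105, 0.0579]
tcp_rot: [0.249, 0.662, -0.662, -0.248]
contact_force: [1.1, 0.4, 0.6]
opening: 1.002
```

```bash
python3 - <<'E'
from h import *
s=get_state();print(s['eef_pos'],R.from_quat(s['tcp_rot']).as_matrix().round(3),s['contact_force'])
E
```

```text
[0.46180891 0.01050107 0.05791382] [[-0.752  0.002 -0.659]
 [ 0.659 -0.    -0.752]
 [-0.001 -1.    -0.001]] [1.11405417 0.36882183 0.59083936]
```

Request:
{"name": "send_rows", "arguments": {"plan": [[[0, 0, 0], [0, 0, 0]], [[0, 0, 0], [0, 0, 0]], [[0, 0, 0], [0, 0, 0]], [[0, 0, 0], [0, 0, 0]], [[0, 0, 0], [0, 0, 0]], [[0, 0, 0], [0, 0, 0]], [[0, 0, 0], [0, 0, 0]], [[0, 0, 0], [0, 0, 0]]], "gripper": 0.7, "grip_force": 20}}

```text
time: 5.25
eef_pos: [0.4613, 0.011, 0.0577]
tcp_rot: [0.249, 0.662, -0.662, -0.249]
contact_force: [-1.6, -0.4, 6.2]
opening: 0.372
```

Request:
{"name": "send_rows", "arguments": {"plan": [[[0, 0, 0], [0, 0, 0]], [[0, 0, 0], [0, 0, 0]], [[0, 0, 0], [0, 0, 0]], [[0, 0, 0], [0, 0, 0]], [[0, 0, 0], [0, 0, 0]], [[0, 0, 0], [0, 0, 0]], [[0, 0, 0], [0, 0, 0]], [[0, 0, 0], [0, 0, 0]]], "gripper": 0}}

```text
time: 6.05
eef_pos: [0.4608, 0.0111, 0.0569]
tcp_rot: [0.249, 0.662, -0.662, -0.249]
contact_force: [0.1, 1.0, -0.2]
opening: 1.001
```

Request:
{"name": "send_rows", "arguments": {"plan": [[[0, 0, 0], [0, -0.0208, 0]], [[0, 0, 0], [0, -0.0208, 0]], [[0, 0, 0], [0, -0.0208, 0]], [[0, 0, 0], [0, -0.0208, 0]], [[0, 0, 0], [0, -0.0208, 0]], [[0, 0, 0], [0, -0.0208, 0]], [[0, 0, 0], [0, -0.0208, 0]], [[0, 0, 0], [0, -0.0208, 0]], [[0, 0, 0], [0, -0.0208, 0]], [[0, 0, 0], [0, -0.0208, 0]], [[0, 0, 0], [0, -0.0208, 0]], [[0, 0, 0], [0, -0.0212, 0]]]}}

```text
time: 7.25
eef_pos: [0.4608, 0.0111, 0.0569]
tcp_rot: [0.294, -0.643, 0.643, -0.294]
contact_force: [-0.2, 0.7, 0.2]
opening: 1.0
```

Request:
{"name": "send_rows", "arguments": {"plan": [[[0, 0, 0], [0, 0, 0]], [[0, 0, 0], [0, 0, 0]], [[0, 0, 0], [0, 0, 0]], [[0, 0, 0], [0, 0, 0]], [[0, 0, 0], [0, 0, 0]], [[0, 0, 0], [0, 0, 0]], [[0, 0, 0], [0, 0, 0]], [[0, 0, 0], [0, 0, 0]], [[0, 0, 0], [0, 0, 0]], [[0, 0, 0], [0, 0, 0]]], "gripper": 1, "grip_force": 50}}

```text
time: 8.25
eef_pos: [0.4608, 0.0111, 0.0569]
tcp_rot: [0.292, -0.644, 0.644, -0.292]
contact_force: [0.4, 1.3, -0.2]
opening: 0.177
```

```bash
python3 - <<'E'
from h import *
s=get_state();print(s['eef_pos'],R.from_quat(s['tcp_rot']).as_matrix().round(3),s['contact_force'],s['opening']*85)
E
```

```text
[0.46076665 0.01113955 0.05691828] [[-0.659  0.     0.752]
 [-0.752  0.    -0.659]
 [-0.    -1.     0.   ]] [ 0.3831489   1.32537549 -0.20745942] 15.082409810578323
```

Request:
{"name": "send_rows", "arguments": {"plan": [[[0, -0.1, 0], [0, 0, 0]], [[0, -0.3, 0], [0, 0, 0]], [[0, -0.3, 0], [0, 0, 0]], [[0, -0.49, 0], [0, -0.0182, 0]], [[0, 0, 0], [0, -0.0182, 0]], [[0, 0, 0], [0, -0.0182, 0]], [[0, 0, 0], [0, -0.0182, 0]], [[0, 0, 0], [0, -0.0182, 0]], [[0, 0, 0], [0, -0.0182, 0]], [[0, 0, 0], [0, -0.0182, 0]], [[0, 0, 0], [0, -0.0179, 0]]]}}

```text
time: 9.35
eef_pos: [0.4605, 0.0112, 0.1915]
tcp_rot: [-0.547, 0.448, -0.448, 0.547]
contact_force: [0.2, 0.6, -1.1]
opening: 0.176
```

Request:
{"name": "send_rows", "arguments": {"plan": [[[0.2, 0, -0.02], [0, 0, 0]], [[0.367, 0, -0.038], [0, 0, 0]], [[0.367, 0, -0.038], [0, 0, 0]], [[0.367, 0, -0.038], [0, 0, 0]], [[0.367, 0, -0.038], [0, 0, 0]], [[0.367, 0, -0.038], [0, 0, 0]], [[0.367, 0, -0.038], [0, 0, 0]], [[0.367, 0, -0.038], [0, 0, 0]], [[0.367, 0, -0.038], [0, 0, 0]], [[0.367, 0, -0.038], [0, 0, 0]], [[0.17, 0, -0.02], [0, 0, 0]], [[0, 0, 0], [0, 0, 0]]]}}

```text
time: 10.55
eef_pos: [0.5, -0.4331, 0.1913]
tcp_rot: [0.545, -0.45, 0.45, -0.545]
contact_force: [0.7, 0.3, -1.0]
opening: 0.179
```

```bash
python3 - <<'E'
from h import *
c=save('wrist','pics/w4.png');s=get_state();print(s['eef_pos'],s['qpos'],R.from_quat(s['tcp_rot']).as_matrix().round(3),s['opening'])
i=c['img'];p=proj(c,[[.5588,-.4189,.104],[.5588,-.4189,.078]]);print(p)
cv2.imwrite('pics/c4.png',cv2.resize(np.clip(i*1.4,0,255).astype(np.uint8),(800,600),interpolation=cv2.INTER_CUBIC))
E
```

```text
[ 0.50011302 -0.43113994  0.19104732] [-8.64972219e-01  3.00713085e-01  1.66077798e+00  2.79645800e-04
  1.18093649e+00 -1.05680145e+00] [[ 0.191 -0.     0.982]
 [-0.982  0.001  0.191]
 [-0.001 -1.    -0.   ]] 0.17276924654498005
[[358.74390881 221.35533285]
 [350.64003766 211.41836498]]
```

View pics/c4.png

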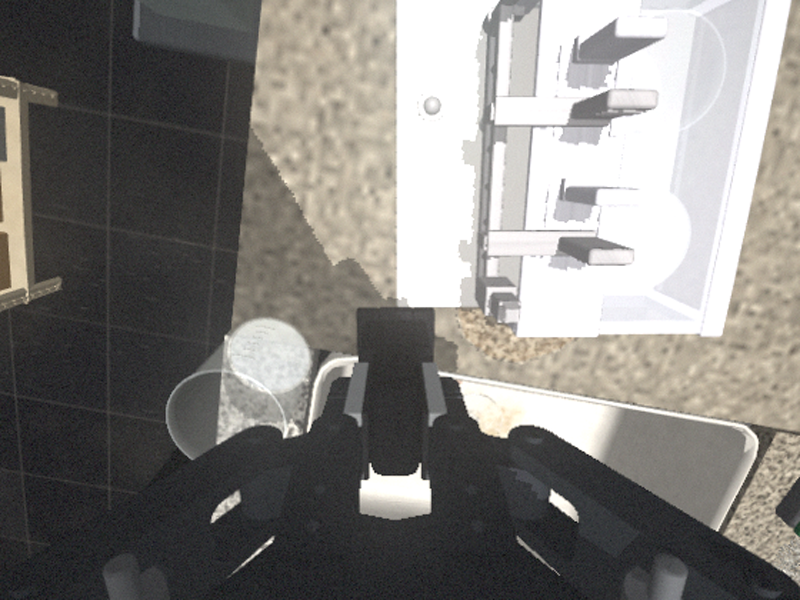

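Handle is held square (flange far edge at y≈308 between x=357 and 434 in the 1.43× picture); shaft top near (509,310). One enlarged composite for precise picking.

```bash
python3 - <<'E'
from h import *
i=cv2.imread('pics/w4.png')
r=lambda a,k,g:np.clip(cv2.resize(a,None,fx=k,fy=k,interpolation=cv2.INTER_CUBIC).astype(float)*g,0,255).astype(np.uint8)
o=np.zeros((600,800,3),np.uint8)
o[:300,:300]=r(i[195:225+0,330:360],10,1.4)[:300]      # shaft  x10 origin (330,195)
o[300:600,:350]=r(i[205:255,242:300+0],6,3)[:300,:350] if True else 0  # flange x6
o[:400,360:800]=r(i[0:200,380:490][:,:],4,.9)[:400,:440]*1 # placeholder
o[:570,360:800]=r(i[5:195,378:488],3,1.0)[:570,:330].repeat(1,1) if False else cv2.copyMakeBorder(r(i[5:195,378:488],3,1.0),0,0,0,110,cv2.BORDER_CONSTANT)
cv2.imwrite('pics/c5.png',o)
E
```

```text
Traceback (most recent call last):
ValueError: could not broadcast input array from shape (300,348,3) into shape (300,350,3)
```

```bash
python3 - <<'E'
from h import *
i=cv2.imread('pics/w4.png')
r=lambda a,k,g:np.clip(cv2.resize(a,None,fx=k,fy=k,interpolation=cv2.INTER_CUBIC).astype(float)*g,0,255).astype(np.uint8)
o=np.zeros((600,800,3),np.uint8)
def put(a,y,x): o[y:y+a.shape[0],x:x+a.shape[1]]=a
put(r(i[195:230,330:370],9,1.2),0,0)      # shaft  x9 origin (330,195)
put(r(i[205:251,242:312],5,3),330,0)      # flange x5 origin (242,205)
put(r(i[0:200,385:480],3,.95),0,400)      # tabs x3 origin (385,0)
cv2.imwrite('pics/c5.png',o)
E
```

```text
(no output)
```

View pics/c5.png

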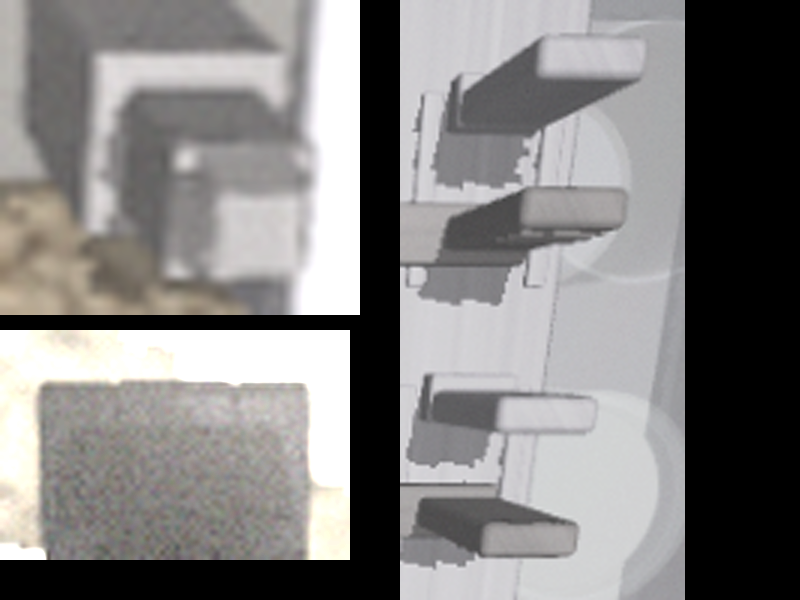

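```bash
cat > m2.py <<'E'
from h import *
from m1 import loc,org,xv,yv
w=load('pics/w1.png');v=load('pics/w4.png')
print('---')
f=lambda x,y:(155+x/3.6,95+y/3.6)
A=dict(ra=(128,108),ta=(262,128),rb=(452,158),tb=(575,178));B=dict(ra=(591,57),ta=(575,208),rb=(547,413),tb=(530,538))
for n in A:
    b=(385+(B[n][0]-400)/3,B[n][1]/3)
    P=atz(v,*b,.121);X=tri((w,*f(*A[n])),(v,*b));print(n,loc(P),X.round(4),loc(X))
S=tri((w,342.6,196.4),(v,358.4,221.));print('shaft tri',S.round(4),loc(S));P=atz(v,358.4,221,.104);print(P.round(4),loc(P))
T=v['world_from_camera']@np.linalg.inv(np.array(read_camera('wrist')['mount']));print('tcp',T[:3,3])
E=[atz(v,242+x/5,205+383/5,.191-.0569) for x in(40,173.5,307)]
F=E[1]-.017*yv;print('flange width',np.linalg.norm(E[0]-E[2]),'foot',F,'foot-tcp local',(F-T[:3,3])@xv,(F-T[:3,3])@yv, 'yaw',np.degrees(np.arctan2(*(E[2]-E[0])[[1,0]])))
E
python3 m2.py | sed -n '/---/,$p'
```

```text
---
ra (np.float64(-31.6), np.float64(49.9)) [ 0.5733 -0.2844  0.1186] (np.float64(-30.5), np.float64(50.6))
ta (np.float64(-31.1), np.float64(22.9)) [ 0.5788 -0.3118  0.1194] (np.float64(-30.3), np.float64(22.6))
rb (np.float64(-31.3), np.float64(-17.2)) [ 0.5865 -0.3515  0.1191] (np.float64(-30.4), np.float64(-17.8))
tb (np.float64(-31.3), np.float64(-44.0)) [ 0.5916 -0.3778  0.1193] (np.float64(-30.5), np.float64(-44.6))
shaft tri [ 0.5587 -0.419   0.1034] (np.float64(-70.6), np.float64(-78.7))
[ 0.5585 -0.4187  0.104 ] (np.float64(-70.8), np.float64(-78.4))
tcp [ 0.49998481 -0.43312412  0.19130841]
flange width 0.036288727818976775 foot [ 0.50846206 -0.47960175  0.1341    ] foot-tcp local -0.0005880723611150126 -0.04724074628298119 yaw 10.884588310072036
```

```bash
sed -i 's#205+383/5#205+53/5#' m2.py; python3 m2.py | tail -1; python3 -c "
from h import *
s=get_state();print(s['eef_pos'],s['time'])"
```

```text
flange width 0.03386135390910572 foot [ 0.49960166 -0.43348616  0.1341    ] foot-tcp local -0.00044461914559916314 -0.0002813790891602015 yaw 10.86815267479543
[ 0.50041257 -0.42918141  0.19085645] 10.7
```

Request:
{"name": "send_rows", "arguments": {"plan": [[[0, 0, 0.15], [0, 0, 0]], [[0, 0, 0.2], [0, 0, 0]], [[0.006, 0, 0.1], [0, 0, 0]], [[0, 0, 0.047], [0, 0, 0]], [[0, 0, 0], [0, 0, 0]], [[0, 0, 0], [0, 0, 0]], [[0, 0, 0], [0, 0, 0]], [[0, 0, 0], [0, 0, 0]], [[0, 0, 0], [0, 0, 0]], [[0, 0, 0], [0, 0, 0]]]}}

```text
time: 11.7
eef_pos: [0.559, -0.4197, 0.191]
tcp_rot: [0.546, -0.449, 0.449, -0.546]
contact_force: [0.6, 0.6, -1.2]
opening: 0.179
```

Request:
{"name": "send_rows", "arguments": {"plan": [[[0, 0.1, 0], [0, 0, 0]], [[0, 0, 0], [0, 0, 0]], [[0, 0, 0], [0, 0, 0]]]}}

```text
time: 12.0
eef_pos: [0.5588, -0.419, 0.1776]
tcp_rot: [-0.546, 0.45, -0.449, 0.546]
contact_force: [-0.1, -0.5, -1.0]
opening: 0.178
```

```bash
cat > st.py <<'E'
from h import *
from m1 import loc,xv,yv
s=get_state();P=s['eef_pos'];M=R.from_quat(s['tcp_rot']).as_matrix()
print('t',s['time'],P.round(4),'zang',np.degrees(np.arctan2(M[1,2],M[0,2])).round(2),'tilt',M[:,1].round(3),'F',s['contact_force'].round(1),'T',s['wrist_torque'].round(2),'open',(85*s['opening']).round(1))
d=np.array([.5590,-.4185,0])-P;print('to shaft world',d.round(4),'tool mm',(M.T@d*1e3).round(1))
E
python3 st.py|tail -2
```

```text
hinge 0.09 (np.float64(-67.7), np.float64(77.5))
top-view proj of wrist shaft [[396.75510455 176.04339807]] I clicked (394.41745347877895, 178.25052708772574)Traceback (most recent call last):
  File "st.py", line 4, in <module>
    print('t',s['time'],P.round(4),'zang',np.degrees(np.arctan2(M[1,2],M[0,2])).round(2),'tilt',M[:,1].round(3),'F',s['contact_force'].round(1),'T',s['wrist_torque'].round(2),'open',(85*s['opening']).round(1))
                                                                                                                                                                                      ^^^^^^^^^^^^^^^^^^^^^^^
AttributeError: 'float' object has no attribute 'round'
```

Request:
{"name": "send_rows", "arguments": {"plan": [[[0, 0.06, 0], [0, 0, 0]], [[0, 0.05, 0], [0, 0, 0]], [[0, 0.05, 0], [0, 0, 0]], [[0, 0, 0], [0, 0, 0]], [[0, 0, 0], [0, 0, 0]]]}}

```text
time: 12.5
eef_pos: [0.5592, -0.4193, 0.1593]
tcp_rot: [-0.546, 0.45, -0.449, 0.546]
contact_force: [-0.0, 0.8, -1.6]
opening: 0.175
```

Request:
{"name": "send_rows", "arguments": {"plan": [[[0, 0.03, 0], [0, 0, 0]], [[0, 0.03, 0], [0, 0, 0]], [[0, 0, 0], [0, 0, 0]], [[0, 0, 0], [0, 0, 0]]]}}

```text
time: 12.9
eef_pos: [0.5592, -0.4194, 0.1523]
tcp_rot: [-0.546, 0.449, -0.449, 0.546]
contact_force: [-0.1, -0.6, -1.7]
opening: 0.178
```

```bash
sed -i "s/(85\*s\['opening'\]).round(1)/85*s['opening']/; s/from m1 import.*//" st.py; python3 st.py|tail -2
```

```text
t 12.9 [ 0.5592 -0.4194  0.1523] zang 11.09 tilt [-0.  0. -1.] F [-0.1 -0.6 -1.7] T [ 0.01  0.01 -0.03] open 15.14475638871269
to shaft world [-0.0002  0.0009 -0.1523] tool mm [ -0.9 152.3   0. ]
```

Request:
{"name": "send_rows", "arguments": {"plan": [[[-0.004, 0.04, 0], [0, 0, 0]], [[0, 0.04, 0], [0, 0, 0]], [[0, 0.03, 0], [0, 0, 0]], [[0, 0.02, 0], [0, 0, 0]], [[0, 0.014, 0], [0, 0, 0]], [[0, 0, 0], [0, 0, 0]], [[0, 0, 0], [0, 0, 0]]]}}

```text
time: 13.6
eef_pos: [0.5592, -0.4191, 0.1354]
tcp_rot: [0.546, -0.449, 0.449, -0.546]
contact_force: [0.0, 0.2, -1.1]
opening: 0.181
```

Request:
{"name": "send_rows", "arguments": {"plan": [[[0, 0.015, 0], [0, 0, 0]], [[0, 0, 0], [0, 0, 0]], [[0, 0, 0], [0, 0, 0]]]}}

```text
time: 13.9
eef_pos: [0.5596, -0.4193, 0.1347]
tcp_rot: [0.546, -0.449, 0.45, -0.546]
contact_force: [-0.3, 0.5, 4.0]
opening: 0.181
```

```bash
python3 st.py|tail -2
```

```text
t 13.9 [ 0.5596 -0.4193  0.1347] zang 11.1 tilt [ 0.001 -0.001 -1.   ] F [-0.3  0.5  4. ] T [ 0.23  0.22 -0.03] open 15.381450615277243
to shaft world [-0.0006  0.0008 -0.1347] tool mm [ -1.  134.7  -0.5]
```

Seated: support force rises at TCP z≈0.135, as expected. Press lightly once, then release and lift.

Request:
{"name": "send_rows", "arguments": {"plan": [[[0, 0.012, 0], [0, 0, 0]], [[0, 0, 0], [0, 0, 0]], [[0, 0, 0], [0, 0, 0]]]}}

```text
time: 14.2
eef_pos: [0.5598, -0.4193, 0.1347]
tcp_rot: [-0.546, 0.449, -0.45, 0.546]
contact_force: [-2.3, 3.2, 9.2]
opening: 0.177
```

Request:
{"name": "send_rows", "arguments": {"plan": [[[0, -0.02, 0], [0, 0, 0]], [[0, 0, 0], [0, 0, 0]], [[0, 0, 0], [0, 0, 0]], [[0, 0, 0], [0, 0, 0]], [[0, 0, 0], [0, 0, 0]], [[0, 0, 0], [0, 0, 0]]], "gripper": 0.4, "grip_force": 20}}

```text
time: 14.8
eef_pos: [0.559, -0.4189, 0.134]
tcp_rot: [-0.546, 0.45, -0.449, 0.546]
contact_force: [0.5, 0.8, 0.5]
opening: 0.601
```

Request:
{"name": "send_rows", "arguments": {"plan": [[[0, -0.1, 0], [0, 0, 0]], [[0, -0.2, 0], [0, 0, 0]], [[0, -0.2, 0], [0, 0, 0]], [[0, -0.2, 0], [0, 0, 0]], [[0, -0.1, 0], [0, 0, 0]], [[0, 0, 0], [0, 0, 0]]], "gripper": 0.3}}

```text
time: 15.4
eef_pos: [0.5601, -0.4199, 0.2341]
tcp_rot: [0.546, -0.447, 0.451, -0.546]
contact_force: [0.5, -0.9, 0.8]
opening: 0.705
```

```bash
python3 st.py|tail -2; python3 -c "
from h import *
c=save('wrist','pics/w6.png');th=np.radians(11.05);xv=np.array([np.cos(th),np.sin(th),0]);yv=np.array([-xv[1],xv[0],0]);S=np.array([.5587,-.4189,0])
print(proj(c,[S+a*xv+b*yv+[0,0,z] for a,b,z in [(-.008,.016,.152),(.008,.016,.152),(.008,-.016,.152),(-.017,.017,.084),(.017,.017,.084)]]).round(1))"
```

```text
t 15.4 [ 0.5601 -0.4199  0.2341] zang 11.1 tilt [ 0.004 -0.004 -1.   ] F [ 0.5 -0.9  0.8] T [-0.01 -0.05 -0.02] open 59.91819117126556
to shaft world [-0.0011  0.0014 -0.2341] tool mm [ -2.7 234.1  -1.6]
[[264.  204.1]
 [286.5 204.1]
 [286.1 245.7]
 [256.9 183.5]
 [293.8 183.5]]
```

Request:
{"name": "send_rows", "arguments": {"plan": [[[0, 0, 0], [0, 0.0208, 0]], [[0, 0, 0], [0, 0.0208, 0]], [[0, 0, 0], [0, 0.0208, 0]], [[0, 0, 0], [0, 0.0208, 0]], [[0, 0, 0], [0, 0.0208, 0]], [[0, 0, 0], [0, 0.0208, 0]], [[0, 0, 0], [0, 0.0208, 0]], [[0, 0, 0], [0, 0.0208, 0]], [[0, 0, 0], [0, 0.0208, 0]], [[0, 0, 0], [0, 0.0208, 0]], [[0, 0, 0], [0, 0.0208, 0]], [[0, 0, 0], [0, 0.0212, 0]]]}}

```text
time: 16.65
eef_pos: [0.5584, -0.4183, 0.2277]
tcp_rot: [-0.067, 0.705, -0.703, 0.065]
contact_force: [0.6, -0.1, 0.3]
opening: 0.699
```

```bash
cat > go.py <<'E'
import sys
from h import *
s=get_state();P=s['eef_pos'];M=R.from_quat(s['tcp_rot']).as_matrix()
print('t',round(s['time'],2),P.round(4),'zang',np.degrees(np.arctan2(M[1,2],M[0,2])).round(2),'down',M[:,1].round(3),'F',s['contact_force'].round(1),'T',s['wrist_torque'].round(2),'open',round(85*s['opening'],1),'q',s['qpos'].round(2))
G=np.array([float(a) for a in sys.argv[1:4]])
if len(G): print('tool units',(M.T@(G-P)/.12).round(3))
E
python3 go.py .5747 -.2919 .106
python3 - <<'E'
from h import *
i=load('pics/w6.png')['img'].max(2)[170:270,235:320]
m=(i<75).astype(np.uint8);n,l,st,c=cv2.connectedComponentsWithStats(m)
for s in st[1:]:
    if s[4]>100: print(s[0]+235,s[1]+170,s[2:])
E
```

```text
t 16.65 [ 0.5584 -0.4183  0.2277] zang -79.22 down [-0.003  0.003 -1.   ] F [ 0.6 -0.1  0.3] T [0.01 0.   0.01] open 59.4 q [-0.79  0.35  1.53 -0.    1.27  0.59]
tool units [-0.333  1.017 -1.006]
248 183 [  48   68 2108]
235 207 [ 11  25 124]
```

Request:
{"name": "send_rows", "arguments": {"plan": [[[-0.083, 0, -0.252], [0, 0, 0]], [[-0.083, 0, -0.252], [0, 0, 0]], [[-0.083, 0, -0.252], [0, 0, 0]], [[-0.084, 0, -0.25], [0, 0, 0]], [[0, 0.15, 0], [0, 0, 0]], [[0, 0.2, 0], [0, 0, 0]], [[0, 0.15, 0], [0, 0, 0]], [[0, 0, 0], [0, 0, 0]], [[0, 0, 0], [0, 0, 0]], [[0, 0, 0], [0, 0, 0]]]}}

```text
time: 17.65
eef_pos: [0.5755, -0.2932, 0.1712]
tcp_rot: [0.068, -0.704, 0.704, -0.069]
contact_force: [-0.3, 0.1, 1.3]
opening: 0.7
```

```bash
python3 go.py .5747 -.2919 .106
python3 - <<'E'
from h import *
c=save('wrist','pics/w7.png')
o=np.zeros((600,800,3),np.uint8);o[:]=cv2.resize(c['img'],(800,600),interpolation=cv2.INTER_CUBIC)
cv2.imwrite('pics/c7.png',np.clip(o*1.3,0,255).astype(np.uint8))
E
```

```text
t 17.65 [ 0.5755 -0.2932  0.1712] zang -78.92 down [ 0.001 -0.001 -1.   ] F [-0.3  0.1  1.3] T [ 0.03 -0.    0.01] open 59.5 q [-0.63  0.29  1.71  0.    1.14  0.75]
tool units [ 0.005  0.544 -0.013]
```

View pics/c7.png

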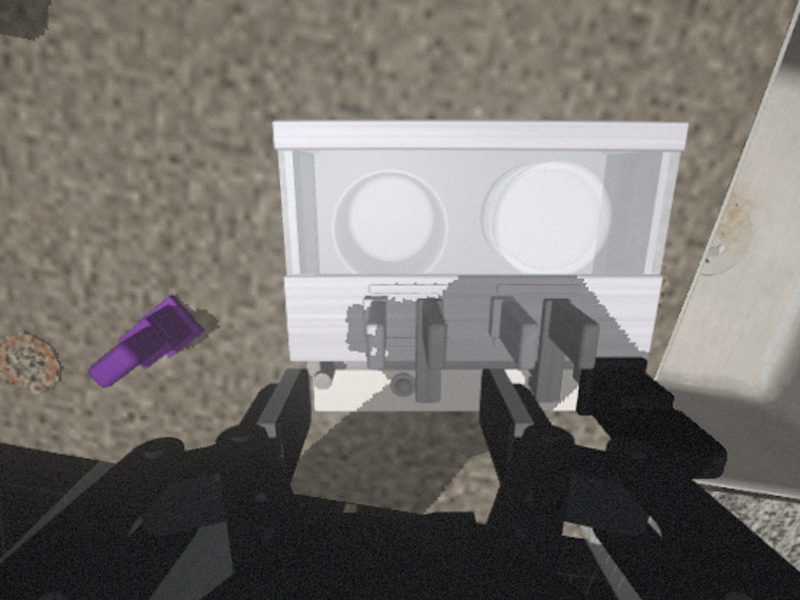

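The handle stands on the shaft (630,400); the open fingers (305/485) straddle catch A (375/430). Descend and squeeze.

Request:
{"name": "send_rows", "arguments": {"plan": [[[0, 0.1, -0.005], [0, 0, 0]], [[0, 0.2, 0], [0, 0, 0]], [[0, 0.15, -0.005], [0, 0, 0]], [[0, 0.095, 0], [0, 0, 0]], [[0, 0, 0], [0, 0, 0]], [[0, 0, 0], [0, 0, 0]]]}}

```text
time: 18.3
eef_pos: [0.5752, -0.2919, 0.1054]
tcp_rot: [0.068, -0.704, 0.704, -0.068]
contact_force: [0.4, -0.4, -0.1]
opening: 0.698
```

```bash
python3 go.py .5747 -.2919 .106
```

```text
t 18.3 [ 0.5752 -0.2919  0.1054] zang -78.91 down [ 0. -0. -1.] F [ 0.4 -0.4 -0.1] T [-0.01  0.04 -0.03] open 59.3 q [-0.63  0.36  1.75  0.    1.03  0.75]
tool units [ 0.004 -0.005 -0.001]
```

Close in stages.

Request:
{"name": "send_rows", "arguments": {"plan": [[[0, 0, 0], [0, 0, 0]], [[0, 0, 0], [0, 0, 0]], [[0, 0, 0], [0, 0, 0]], [[0, 0, 0], [0, 0, 0]], [[0, 0, 0], [0, 0, 0]]], "gripper": 0.6, "grip_force": 20}}

```text
time: 18.8
eef_pos: [0.5758, -0.2925, 0.1063]
tcp_rot: [0.067, -0.703, 0.705, -0.069]
contact_force: [0.8, -3.8, 2.7]
opening: 0.404
```

Request:
{"name": "send_rows", "arguments": {"plan": [[[0, 0, 0], [0, 0, 0]], [[0, 0, 0], [0, 0, 0]], [[0, 0, 0], [0, 0, 0]], [[0, 0, 0], [0, 0, 0]], [[0, 0, 0], [0, 0, 0]], [[0, 0, 0], [0, 0, 0]]], "gripper": 1, "grip_force": 25}}

```text
time: 19.4
eef_pos: [0.5754, -0.2912, 0.1062]
tcp_rot: [0.068, -0.704, 0.704, -0.069]
contact_force: [-0.5, -0.8, 7.4]
opening: 0.243
```

```bash
python3 go.py .5747 -.2919 .106
```

```text
t 19.4 [ 0.5754 -0.2912  0.1062] zang -78.87 down [ 0.001 -0.    -1.   ] F [-0.5 -0.8  7.4] T [-0.57 -0.   -0.03] open 20.6 q [-0.63  0.36  1.75  0.    1.03  0.75]
tool units [0.007 0.002 0.004]
```

Request:
{"name": "send_rows", "arguments": {"plan": [[[0, 0, 0], [0, 0, 0]], [[0, 0, 0], [0, 0, 0]], [[0, 0, 0], [0, 0, 0]], [[0, 0, 0], [0, 0, 0]], [[0, -0.15, 0], [0, 0, 0]], [[0, -0.2, 0], [0, 0, 0]], [[0, -0.15, 0], [0, 0, 0]], [[0, 0, 0.2], [0, 0, 0]], [[0, 0, 0.217], [0, 0, 0]], [[0, 0, 0.15], [0, 0, 0]], [[0, 0, 0], [0, 0, 0]], [[0, 0, 0], [0, 0, 0]]], "gripper": 0.3}}

```text
time: 20.6
eef_pos: [0.5876, -0.3579, 0.1642]
tcp_rot: [-0.068, 0.704, -0.703, 0.068]
contact_force: [-0.2, -0.1, -0.7]
opening: 0.702
```

```bash
python3 go.py .5878 -.3586 .107
```

```text
t 20.6 [ 0.5876 -0.3579  0.1642] zang -78.94 down [-0.001  0.002 -1.   ] F [-0.2 -0.1 -0.7] T [ 0.06 -0.01 -0.05] open 59.7 q [-0.69  0.38  1.6   0.    1.15  0.68]
tool units [-0.001  0.477  0.007]
```

Request:
{"name": "send_rows", "arguments": {"plan": [[[0, 0.12, 0], [0, 0, 0]], [[0, 0.15, 0], [0, 0, 0]], [[0, 0.12, 0], [0, 0, 0]], [[0, 0.08, 0], [0, 0, 0]], [[0, 0, 0], [0, 0, 0]], [[0, 0, 0], [0, 0, 0]]]}}

```text
time: 21.2
eef_pos: [0.588, -0.3583, 0.1082]
tcp_rot: [-0.069, 0.704, -0.704, 0.068]
contact_force: [-0.2, 0.3, -0.1]
opening: 0.701
```

Request:
{"name": "send_rows", "arguments": {"plan": [[[0, 0, 0], [0, 0, 0]], [[0, 0, 0], [0, 0, 0]], [[0, 0, 0], [0, 0, 0]], [[0, 0, 0], [0, 0, 0]], [[0, 0, 0], [0, 0, 0]]], "gripper": 0.6, "grip_force": 20}}

```text
time: 21.7
eef_pos: [0.5888, -0.3594, 0.11]
tcp_rot: [0.067, -0.703, 0.705, -0.069]
contact_force: [0.5, -3.5, 4.1]
opening: 0.399
```

Request:
{"name": "send_rows", "arguments": {"plan": [[[0, 0, 0], [0, 0, 0]], [[0, 0, 0], [0, 0, 0]], [[0, 0, 0], [0, 0, 0]], [[0, 0, 0], [0, 0, 0]], [[0, 0, 0], [0, 0, 0]], [[0, 0, 0], [0, 0, 0]]], "gripper": 1, "grip_force": 25}}

```text
time: 22.3
eef_pos: [0.5884, -0.3579, 0.11]
tcp_rot: [-0.068, 0.704, -0.704, 0.069]
contact_force: [-0.9, -0.4, 7.1]
opening: 0.246
```

```bash
python3 go.py .5878 -.3586 .107
```

```text
t 22.3 [ 0.5884 -0.3579  0.11  ] zang -78.87 down [ 0.  0. -1.] F [-0.9 -0.4  7.1] T [-0.49  0.13 -0.02] open 20.9 q [-0.69  0.44  1.63  0.    1.07  0.68]
tool units [0.006 0.025 0.005]
```

Request:
{"name": "send_rows", "arguments": {"plan": [[[0, 0, 0], [0, 0, 0]], [[0, 0, 0], [0, 0, 0]], [[0, 0, 0], [0, 0, 0]], [[0, 0, 0], [0, 0, 0]], [[0, -0.15, 0], [0, 0, 0]], [[0, -0.25, 0], [0, 0, 0]], [[0, -0.25, 0], [0, 0, 0]], [[0, -0.15, 0], [0, 0, 0]], [[0, -0.1, 0], [0, 0, 0]]], "gripper": 0.3}}

```text
time: 23.2
eef_pos: [0.5887, -0.3589, 0.2199]
tcp_rot: [0.067, -0.703, 0.705, -0.069]
contact_force: [-0.5, 0.4, 1.0]
opening: 0.702
```

Request:
{"name": "send_rows", "arguments": {"plan": [[[0, 0, 0], [0, -0.0208, 0]], [[0, 0, 0], [0, -0.0208, 0]], [[0, 0, 0], [0, -0.0208, 0]], [[0, 0, 0], [0, -0.0208, 0]], [[0, 0, 0], [0, -0.0208, 0]], [[0, 0, 0], [0, -0.0208, 0]], [[0, 0, 0], [0, -0.0208, 0]], [[0, 0, 0], [0, -0.0208, 0]], [[0, 0, 0], [0, -0.0208, 0]], [[0, 0, 0], [0, -0.0208, 0]], [[0, 0, 0], [0, -0.0208, 0]], [[0, 0, 0], [0, -0.0212, 0]]], "gripper": 0.4}}

```text
time: 24.4
eef_pos: [0.5875, -0.358, 0.2157]
tcp_rot: [-0.547, 0.449, -0.447, 0.547]
contact_force: [-0.5, -0.1, 0.2]
opening: 0.601
```

```bash
python3 go.py .5590 -.4189 .1347
python3 - <<'E'
from h import *
c=save('wrist','pics/w8.png');t=save('top','pics/t8.png')
o=np.zeros((600,800,3),np.uint8);o[:420,:560]=c['img'];o[:500,560:800]=0
k=cv2.resize(t['img'][140:200,315:411],(800,500))
o=np.zeros((600,800,3),np.uint8);o[:420,:560]=c['img'];q=cv2.resize(t['img'][145:195,320:408],(422,240),interpolation=cv2.INTER_CUBIC);o[360:600,378:800]=q
cv2.imwrite('pics/c8.png',o)
E
```

```text
t 24.4 [ 0.5875 -0.358   0.2157] zang 11.4 down [-0.002  0.001 -1.   ] F [-0.5 -0.1  0.2] T [ 0.06  0.01 -0.02] open 51.1 q [-0.69  0.34  1.57  0.    1.24 -0.89]
tool units [ 0.451  0.675 -0.332]
```

View pics/c8.png

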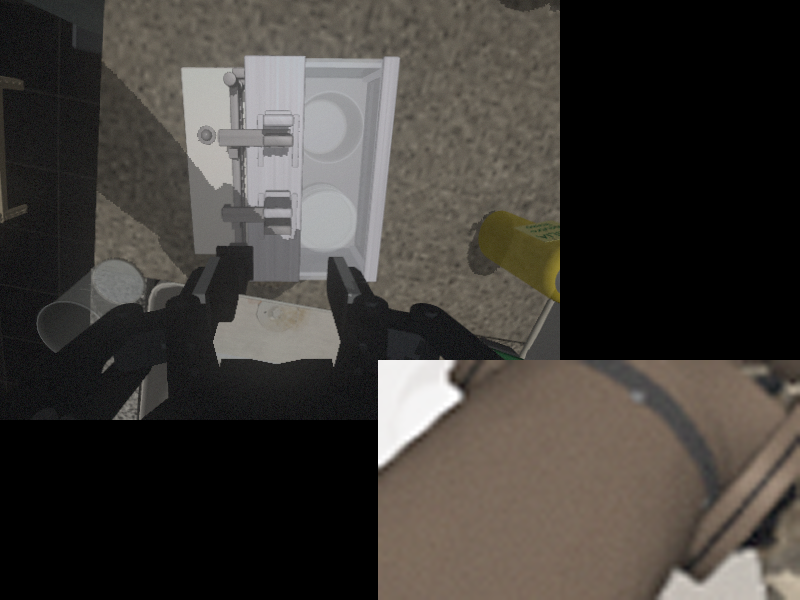

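Both catches show tab tight against its rest, at (278,120/137) and (278,200/215). Now to the handle.

Request:
{"name": "send_rows", "arguments": {"plan": [[[0.11, 0, -0.08], [0, 0.001, 0]], [[0.15, 0, -0.11], [0, 0, 0]], [[0.12, 0, -0.09], [0, 0, 0]], [[0.071, 0, -0.052], [0, 0, 0]], [[0, 0, 0], [0, 0, 0]], [[0, 0, 0], [0, 0, 0]], [[0, 0, 0], [0, 0, 0]]]}}

```text
time: 25.2
eef_pos: [0.5593, -0.4185, 0.2166]
tcp_rot: [-0.545, 0.451, -0.451, 0.545]
contact_force: [-0.2, -0.3, -0.6]
opening: 0.598
```

```bash
python3 go.py .5590 -.4189 .1347
```

```text
t 25.2 [ 0.5593 -0.4185  0.2166] zang 10.75 down [ 0.  0. -1.] F [-0.2 -0.3 -0.6] T [ 0.03 -0.02 -0.04] open 50.9 q [-0.79  0.36  1.54  0.    1.24 -0.98]
tool units [ 0.003  0.682 -0.003]
```

Request:
{"name": "send_rows", "arguments": {"plan": [[[0, 0.15, 0], [0, 0, 0]], [[0, 0.2, 0], [0, 0, 0]], [[0, 0.2, 0], [0, 0, 0]], [[0, 0.12, 0], [0, 0, 0]], [[0, 0, 0], [0, 0, 0]], [[0, 0, 0], [0, 0, 0]]]}}

```text
time: 25.8
eef_pos: [0.5593, -0.4188, 0.1361]
tcp_rot: [-0.545, 0.451, -0.451, 0.545]
contact_force: [-0.2, -0.4, 1.0]
opening: 0.604
```

Request:
{"name": "send_rows", "arguments": {"plan": [[[0, 0, 0], [0, 0, 0]], [[0, 0, 0], [0, 0, 0]], [[0, 0, 0], [0, 0, 0]], [[0, 0, 0], [0, 0, 0]], [[0, 0, 0], [0, 0, 0]], [[0, 0, 0], [0, 0, 0]], [[0, 0, 0], [0, 0, 0]], [[0, 0, 0], [0, 0, 0]]], "gripper": 1, "grip_force": 60}}

```text
time: 26.6
eef_pos: [0.5597, -0.4197, 0.1379]
tcp_rot: [0.545, -0.45, 0.452, -0.544]
contact_force: [-0.1, 0.3, 5.5]
opening: 0.177
```

```bash
python3 go.py
python3 - <<'E'
# arc rows: hinge, per-row rotation, constant in tool frame
import numpy as np
th=np.radians(11.05);org=np.array([.6129,-.3282]);xv=np.array([np.cos(th),np.sin(th)]);yv=np.array([-xv[1],xv[0]])
S=np.array([.5590,-.4189]);H=S+.162*yv;print('hinge',H)
d=np.radians(5)  # tool turns +5deg about down; chord in tool frame (z~xv, x~-yv)
print('per 5deg: z',-.162*np.sin(d)/.12,'x',-.162*(1-np.cos(d))/.12,'ry',5/360)
for a in (75,80,82):
    p=th-np.pi/2-np.radians(a);print(a,H+.162*np.array([np.cos(p),np.sin(p)]),'zang',11.05-a)
E
```

```text
t 26.6 [ 0.5597 -0.4197  0.1379] zang 10.73 down [ 0.002 -0.002 -1.   ] F [-0.1  0.3  5.5] T [0.11 0.07 0.  ] open 15.0 q [-0.79  0.43  1.59  0.    1.11 -0.98]
hinge [ 0.52795018 -0.25990343]
per 5deg: z -0.11766025270933853 x -0.005137157576143515 ry 0.013888888888888888
75 [ 0.38240757 -0.33104659] zang -63.95
80 [ 0.37676087 -0.318091  ] zang -68.95
82 [ 0.37482226 -0.31277912] zang -70.95
```

Request:
{"name": "send_rows", "arguments": {"plan": [[[-0.001, 0, -0.0471], [0, 0.0056, 0]], [[-0.002, 0, -0.0707], [0, 0.0083, 0]], [[-0.002, 0, -0.0707], [0, 0.0083, 0]], [[-0.002, 0, -0.0707], [0, 0.0083, 0]], [[0, 0, 0], [0, 0, 0]], [[0, 0, 0], [0, 0, 0]]]}}

```text
time: 27.2
eef_pos: [0.5286, -0.4227, 0.138]
tcp_rot: [0.499, -0.5, 0.503, -0.499]
contact_force: [1.3, -0.5, 5.5]
opening: 0.176
```

```bash
cat > ar.py <<'E'
from h import *
s=get_state();P=s['eef_pos'];d=P[:2]-[.52795,-.2599];a=np.degrees(np.arctan2(d[1],d[0]));print('gate deg',11.05-90-a,'r',np.hypot(*d))
E
python3 go.py; python3 ar.py
```

```text
t 27.2 [ 0.5286 -0.4227  0.138 ] zang -0.29 down [ 0.003 -0.002 -1.   ] F [ 1.3 -0.5  5.5] T [ 0.01 -0.09 -0.01] open 15.0 q [-0.82  0.39  1.65  0.    1.1  -0.82]
gate deg 10.809242056631135 r 0.16281279170485996
```

Request:
{"name": "send_rows", "arguments": {"plan": [[[-0.003, 0, -0.0942], [0, 0.0111, 0]], [[-0.003, 0, -0.0942], [0, 0.0111, 0]], [[-0.003, 0, -0.0942], [0, 0.0111, 0]], [[-0.003, 0, -0.0942], [0, 0.0111, 0]], [[-0.003, 0, -0.0942], [0, 0.0111, 0]], [[-0.003, 0, -0.0942], [0, 0.0111, 0]], [[0, 0, 0], [0, 0, 0]], [[0, 0, 0], [0, 0, 0]]]}}

```text
time: 28.0
eef_pos: [0.4631, -0.409, 0.138]
tcp_rot: [0.384, -0.592, 0.596, -0.384]
contact_force: [1.5, -0.4, 5.8]
opening: 0.176
```

```bash
python3 go.py; python3 ar.py
```

```text
t 28.0 [ 0.4631 -0.409   0.138 ] zang -24.22 down [ 0.003 -0.004 -1.   ] F [ 1.5 -0.4  5.8] T [-0.16 -0.36 -0.04] open 15.0 q [-0.89  0.27  1.81  0.    1.06 -0.46]
gate deg 34.54723516854256 r 0.16257822102834427
```

Request:
{"name": "send_rows", "arguments": {"plan": [[[-0.003, 0, -0.0942], [0, 0.0111, 0]], [[-0.003, 0, -0.0942], [0, 0.0111, 0]], [[-0.003, 0, -0.0942], [0, 0.0111, 0]], [[-0.003, 0, -0.0942], [0, 0.0111, 0]], [[-0.003, 0, -0.0942], [0, 0.0111, 0]], [[-0.003, 0, -0.0942], [0, 0.0111, 0]], [[-0.003, 0, -0.0942], [0, 0.0111, 0]], [[0, 0, 0], [0, 0, 0]], [[0, 0, 0], [0, 0, 0]]]}}

```text
time: 28.9
eef_pos: [0.4008, -0.3609, 0.1379]
tcp_rot: [0.229, -0.667, 0.67, -0.229]
contact_force: [-0.2, -1.0, 5.7]
opening: 0.173
```

```bash
python3 go.py; python3 ar.py
```

```text
t 28.9 [ 0.4008 -0.3609  0.1379] zang -52.14 down [ 0.001 -0.004 -1.   ] F [-0.2 -1.   5.7] T [-0.39  0.07  0.03] open 14.7 q [-0.92  0.1   2.   -0.    1.04 -0.01]
gate deg 62.588296211484376 r 0.16236522755798957
```

Request:
{"name": "send_rows", "arguments": {"plan": [[[-0.003, 0, -0.0942], [0, 0.0111, 0]], [[-0.003, 0, -0.0942], [0, 0.0111, 0]], [[-0.003, 0, -0.0942], [0, 0.0111, 0]], [[-0.003, 0, -0.0942], [0, 0.0111, 0]], [[-0.003, 0, -0.0942], [0, 0.0111, 0]], [[0, 0, 0], [0, 0, 0]], [[0, 0, 0], [0, 0, 0]], [[0, 0, 0], [0, 0, 0]], [[0, 0, 0], [0, 0, 0]], [[0, 0, 0], [0, 0, 0]]]}}

```text
time: 29.9
eef_pos: [0.3743, -0.3115, 0.1378]
tcp_rot: [0.11, -0.697, 0.7, -0.11]
contact_force: [-2.3, -2.0, 6.8]
opening: 0.173
```

```bash
python3 go.py; python3 ar.py; python3 - <<'E'
from h import *
t=save('scene','pics/s9.png');w=save('wrist','pics/w9.png');u=save('top','pics/t9.png')
o=np.zeros((600,800,3),np.uint8);o[:420,:560]=np.clip(w['img']*1.5,0,255);o[:240,560:]=cv2.resize(t['img'][60:320,160:420],(240,240));o[360:600,480:800]=cv2.resize(u['img'],(320,240));cv2.imwrite('pics/c9.png',o)
E
```

```text
t 29.9 [ 0.3743 -0.3115  0.1378] zang -72.09 down [-0.    -0.004 -1.   ] F [-2.3 -2.   6.8] T [-0.48  0.38  0.01] open 14.7 q [-0.9  -0.01  2.12 -0.    1.03  0.36]
gate deg 82.50428846944628 r 0.16209473965368498
```

View pics/c9.png

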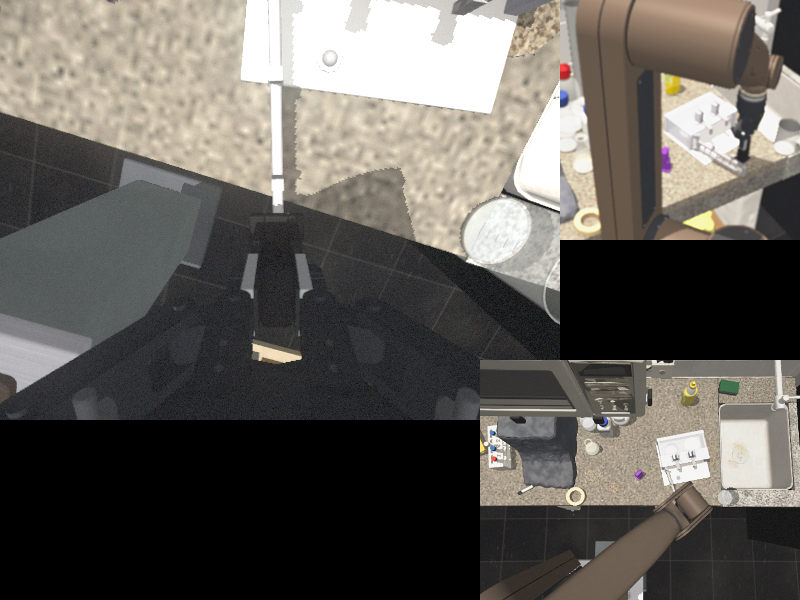

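```bash
python3 - <<'E'
from h import *
w=load('pics/w9.png');T=w['world_from_camera']
a=np.radians(11.05-82.5);x=np.array([np.cos(a),np.sin(a),0]);y=np.array([-x[1],x[0],0]);S=np.array([.52795,-.2599,0])-.162*y
for z in(.078,.084,.083): print(z,proj(w,[S+b*x+.017*y+[0,0,z] for b in(-.017,.017)]).round(1))
i=w['img'].max(2).astype(int)[200:235,277-22:277+22];print(i[:, [4,8,36,40]].T)
E
```

```text
0.078 [[250.1 212.2]
 [303.1 211.5]]
0.084 [[249.3 215. ]
 [304.  214.3]]
0.083 [[249.5 214.5]
 [303.8 213.8]]
[[45 46 47 43 48 46 41 46 43 45 42 42 39 33 32 43 43 49 47 47 51 47 36 30
  29 39 32 27 36 32 27 31 27 35 34]
 [48 50 49 46 47 50 48 50 44 47 51 49 50 41 34 41 43 44 48 45 48 40 34 34
  38 33 31 31 31 22 31 31 30 28 33]
 [72 65 50 45 48 47 48 45 44 44 44 38 41 38 35 40 44 46 43 38 38 38 32 34
  28 29 28 29 30 40 25 32 33 22 24]
 [79 76 80 68 45 41 44 44 41 44 46 39 42 35 39 34 41 39 41 37 39 36 37 34
  28 36 31 33 32 31 32 34 33 38 30]]
```

```bash
python3 -c "
from plant import sign_off;print(sign_off())"; python3 ar.py
```

```text
the job is handed in; nothing more can be done
None
the job is handed in; nothing more can be done
```

The job is handed in at about 30 s of robot time, with the gate standing open and the arm still gripping the handle at 60 N.

- **Handle:** I centred the loose black handle with a light squeeze and fitted it on the shaft. It seated at the expected height, and the support force rose to about 9 N when I pressed.
- **Catches:** I squeezed catch A, then catch B. Each closed to about 21 mm between the jaws against 22 mm expected. The jaw reading runs up to 1 mm low, so both appear fully squeezed, and the wrist picture showed both tabs close against their rests.
- **Gate:** I pulled it by the handle along its arc, past the detent. The last check put it at 82.5° with a radius of 162.1 mm, which matches the 162 mm given. The largest force seen was about 9 N.
- **Bystanders:** the arm never touched the flask, beaker or tape. In the last top view all three are on the bench, apparently where they were.

**Uncertain points:**
- While the grip closed for the pull, the fingers rode about 2–3 mm up the handle, from z 0.135 to 0.138 m.
- The last picture still agrees with the handle being fully down, but only to about 2 mm.
- The gate angle was worked out from the tool position, because there is no direct gate reading.

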